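# Load the full instrument cassette into the steriliser rack and bar it in

## Task

One of the two closed instrument cassettes is loaded and the other is empty, and you can only tell by weight: find the loaded one and lower it gently, without dropping it, into the pocket of the tilted steriliser rack so that it lies flat on the pocket floor, handle up. Then lay the steel retaining bar across the rack's two forked posts, centred and down in both forks, over the cassette. Leave the empty cassette upright on the counter and do not disturb the mug or the bottle.

Things in the scene. Friction and masses are not known exactly. Their poses are not given: they have to be found in the camera images.
- cassette_1: closed metal cassette, 76 (its x) by 120 (y) by 36 mm high. On its lid a dark handle bar along y, 12 thick (x), 80 long, from 50 to 66 mm above the underside, on two end posts. Origin: centre of underside, z up. Twin of cassette_2; one is loaded (0.65 to 0.85 kg in all), the other empty (about 0.2 kg); either may be either.
- cassette_2: closed metal cassette, 76 (its x) by 120 (y) by 36 mm high. On its lid a dark handle bar along y, 12 thick (x), 80 long, from 50 to 66 mm above the underside, on two end posts. Origin: centre of underside, z up. Looks the same as cassette_1.
- tray: tilted part of the fixed steel rack. Origin: centre of the pocket's floor. z: the floor's normal, leaning 30 deg from vertical towards the robot; x: up the slope, away from the robot; y: level. Pocket 86 (x) by 130 mm (y) inside, walls 14 high, 4 thick; the cassette's handle goes along y, either way round. Two forked posts, 42 (x) by 12 mm (y), stand outside it at y = +-80 mm.
- fork_left (a point): middle of the slot's bottom in the fork at tray y = +80 mm, 70 mm above the pocket floor along tray z (4 mm above a seated cassette's handle). Axes as the tray's. The slot is open at the top, 22 mm wide (x), straight for 12 mm, then flared up to its top at 24 mm.
- fork_right (a point): the same point of the fork at tray y = -80 mm.
- cradle: foot of the same rack: steel plate 140 by 200 mm on the counter, fixed. Origin: centre of the plate's underside, 42 mm straight below the tray's origin; z up.
- bar: steel retaining bar, 16 mm wide (x), 200 mm long (y), 22 mm high (z), 0.25 kg, lying on the counter. Origin: centre of the underside. Laid in the forks, its y runs along the tray's y and its underside is 70 mm above the pocket floor.
- mug: bystander: maroon travel mug, 80 mm across and 158 mm high, handle to its +y. Origin: centre of the underside.
- wash_bottle: bystander: white bottle, 64 mm across and 150 mm high. Origin: centre of the underside.
There are look-alikes about, which are no part of the job. What is shaped like the cassette_2 but orange or yellow is not meant.

How it is judged:
By the outcome, as a careful person would: the job done as asked, in the order asked, and still so for the second after the job is handed in, with the robot touching nothing.
It also fails if it takes over 72 s, if anything falls off the work surface, if the arm or the gripper's body presses on something with over 40 N, if the wrist force passes 120 N, or if a joint passes its speed limit or range.

## Robot

A 7-joint arm with a two-finger parallel gripper is mounted at the origin on the work surface. World frame = base frame: x ahead of the robot, y to its left, z up, the work surface at z = 0. Lengths are in m, angles in rad, forces in N, time in s.
With the tool pointing down it reaches from about 0.425 to 0.925 m from the base axis. Payload 6.8 kg.
Tool frame: the origin (TCP) lies midway between the tips of the shut fingers; the grasp point (between the pads) lies 19 mm behind it (r.pinch_z is the distance from the TCP to the grasp point, in m); z points along the fingers, y is the line along which they close (so a half turn about z gives the same grasp; the last joint's range is limited). The gripper opens to 85 mm and grips with 20 to 120 N. Pads are 22 mm wide; open, the fingers measure 114 mm over their backs; the gripper's body (76 mm by 85 mm) begins 54 mm behind the grasp point. The pads swing forward as they close: fully open they stand 13 mm farther back than shut.
Start: joints at [-1.371, 0.477, 0.022, 1.555, -0.011, 1.109, -0.083], TCP at [0.204, 0.643, 0.205] pointing down, gripper open.
Joint ranges: [-2.96, 2.96], [-0.34, 2.1], [-1.41, 1.46], [0.24, 2.44], [-1.37, 4.51], [0.17, 1.92], [-2.96, 2.96]. Speed limits (rad/s): [2.39, 2.39, 3.14, 3.14, 3.14, 3.14, 3.14].

## Interface

Orientations are given as a unit quaternion [x, y, z, w].
In Python, from cell import monitor, grab_frame, job, r gives the robot as it stands. The module is installed in compiled form; this text tells all that it offers.
- The arm moves only by the shell command python3 -m jog 'ROWS'. ROWS is JSON, a list that holds one entry, the list of rows, each a list of 7 numbers: the finger opening in mm, from 0 to 85.4, then the shift along the tool's x, y, z in mm, then the turn, a rotation vector about the tool's x, y, z in rad. A call has 1 to 12 rows; each row is the pose to reach, as a shift and turn from the pose commanded when the call began, along the tool's axes at that moment; what a row does not reach only later rows make up. A row lasts 1/10 s, in which the tool goes at most 50 mm and 8.59 degrees, less where a joint would pass 70% of its speed; a pose out of reach is approached as far as the arm can. A call with a gripper value outside its range is refused whole. The fingers move at their own pace and stop on an object; the grip force is fixed at half the most. Time passes only in rows, so rows that repeat a pose let the fingers close. It gives the time, the measured TCP pose, the force, the opening and the grip force at its end, in the units of the state.
- monitor.observe(): the state, without advancing time (a new reading comes with each control period).
- grab_frame(name): name is "scene" or "side" or "wrist"; returns a dict with "img" (420x560x3 uint8, blue, green, red), "mtx" (3x3 intrinsics, pixels), "D" ([k1, k2, p1, p2, k3] as OpenCV has them; the pictures are not rectified), "R" (3x3) and "t" (3): a world point X has camera coordinates R X + t; the wrist camera has in their place "T_tool_cam" (4x4, takes a point from camera to tool coordinates, whose origin is the TCP and whose axes are the flange's). Camera axes: x right, y down, z forward; pixel columns grow to the right and rows downward; lengths in m; the calibration is good to about 2 mm. A picture is of the moment at which its call begins: read the wrist's pose just before it. There is no depth.
- job.finish_job(): hands the job in; it is judged then, once.
The state is a dict: "t": time; "joint_positions": joint angles; "qd": joint speeds; "effort": joint torques, N m; "position": TCP position; "ee_rot": TCP orientation; "ft_force": force on the tool from outside, world axes, zero at the start; "wrist_torque": the same for the moment, N m; "grip_width": finger opening in m; "grasp_force": force on a finger pad.
Only numpy, scipy, OpenCV 4.12 (cv2) and the standard library are available. Lean on these libraries where they do the work, as an engineer would, in place of code of your own. Each camera call takes 0.05 s, during which the arm holds its last target. There are 200 camera calls.

## Working session

There is one attempt and no reset: what is moved stays moved. The work goes in short steps, Python scripts to look and compute and a shell command to move; the robot and the scene stay as the last step left them, time stands still between calls to the robot, and variables do not carry over. Pictures are saved under pics/ and viewed, at most 10 in all, crops included, and the job is handed in when it is done.

```bash
mkdir -p pics; cat > h.py <<'E'
import numpy as np, cv2, json
from scipy.spatial.transform import Rotation as Ro
from cell import monitor, grab_frame, job, r
def snap(name,fn):
    s=monitor.observe(); f=grab_frame(name); cv2.imwrite('pics/'+fn+'.png',f['img'])
    d={k:np.array(f[k]).tolist() for k in f if k!='img'}
    if 'T_tool_cam' in d:
        T=np.eye(4);T[:3,:3]=Ro.from_quat(s['ee_rot']).as_matrix();T[:3,3]=s['position']
        W=np.linalg.inv(T@np.array(d['T_tool_cam'])); d['R']=W[:3,:3].tolist(); d['t']=W[:3,3].tolist()
    json.dump(d,open('pics/'+fn+'.json','w'))
def cal(fn):
    d=json.load(open('pics/'+fn+'.json')); return [np.array(d[k]) for k in ('mtx','D','R','t')]
def ray(fn,uv):
    K,D,R,t=cal(fn); p=cv2.undistortPoints(np.array([[uv]],float),K,D)[0,0]
    return -R.T@t, R.T@np.array([p[0],p[1],1])
def atz(fn,uv,z):
    c,d=ray(fn,uv); return c+d*(z-c[2])/d[2]
def proj(fn,X):
    K,D,R,t=cal(fn); return cv2.projectPoints(np.array(X,float).reshape(-1,3),cv2.Rodrigues(R)[0],t,K,D)[0][:,0]
def tri(*obs):
    A=np.zeros((3,3));b=np.zeros(3)
    for fn,uv in obs:
        c,d=ray(fn,uv); d=d/np.linalg.norm(d); P=np.eye(3)-np.outer(d,d); A+=P;b+=P@c
    return np.linalg.solve(A,b)
E
python3 - <<'E'
from h import *
for n in ('scene','side','wrist'): snap(n,n+'0')
s=monitor.observe(); print({k:np.round(s[k],3).tolist() for k in s}, r.pinch_z)
for n in ('scene','side','wrist'):
    K,D,R,t=cal(n+'0'); print(n,np.round(-R.T@t,3),np.round(R[2],3))
a=cv2.imread('pics/scene0.png');b=cv2.imread('pics/side0.png')
E
```

```text
{'t': 0.15, 'joint_positions': [-1.371, 0.478, 0.022, 1.556, -0.011, 1.109, -0.083], 'qd': [0.001, -0.002, 0.0, -0.005, 0.001, 0.0, -0.001], 'effort': [0.002, -59.692, 1.609, -28.149, 0.013, 0.007, 0.0], 'position': [0.204, 0.643, 0.204], 'ee_rot': [0.153, 0.988, -0.001, -0.0], 'ft_force': [0.212, -0.172, 0.312], 'wrist_torque': [-0.033, 0.018, -0.041], 'grasp_force': 0.0, 'grip_width': 0.085} 0.0187
scene [1.038 0.503 1.34 ] [-0.378 -0.374 -0.847]
side [-0.024 -0.65   0.954] [ 0.437  0.499 -0.749]
wrist [0.141 0.662 0.372] [ 0.25  -0.08  -0.965]
```

View pics/scene0.png

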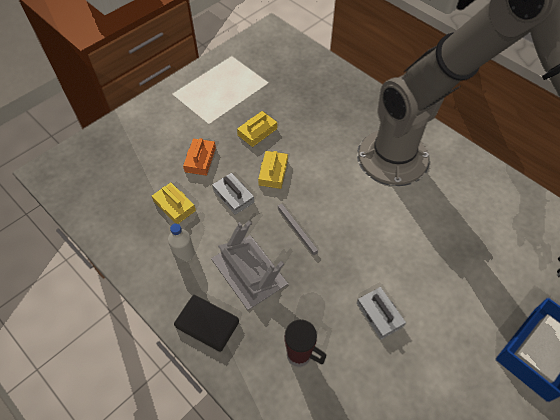

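View pics/side0.png

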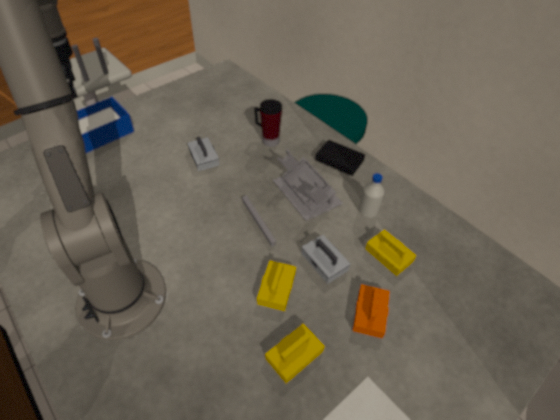

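The grey cassettes show at scene (233,192) and (381,311), or side (326,257) and (203,152). The look-alikes, in scene pixels, are yellow at (257,128), (273,169) and (173,202) and orange at (200,156), so I rule those out by colour. The bar is at (298,231), the rack at (250,268), the mug at (301,340) and the bottle at (179,240). Next, enlarged crops.

```bash
python3 - <<'E'
from h import *
a=cv2.imread('pics/scene0.png')[165:345,190:430]; cv2.imwrite('pics/c1.png',cv2.resize(a,None,fx=10/3,fy=10/3,interpolation=cv2.INTER_CUBIC))
b=cv2.imread('pics/side0.png')[125:290,180:360]; cv2.imwrite('pics/c2.png',cv2.resize(b,None,fx=3.6,fy=3.6,interpolation=cv2.INTER_CUBIC))
E
```

```text
(no output)
```

View pics/c1.png

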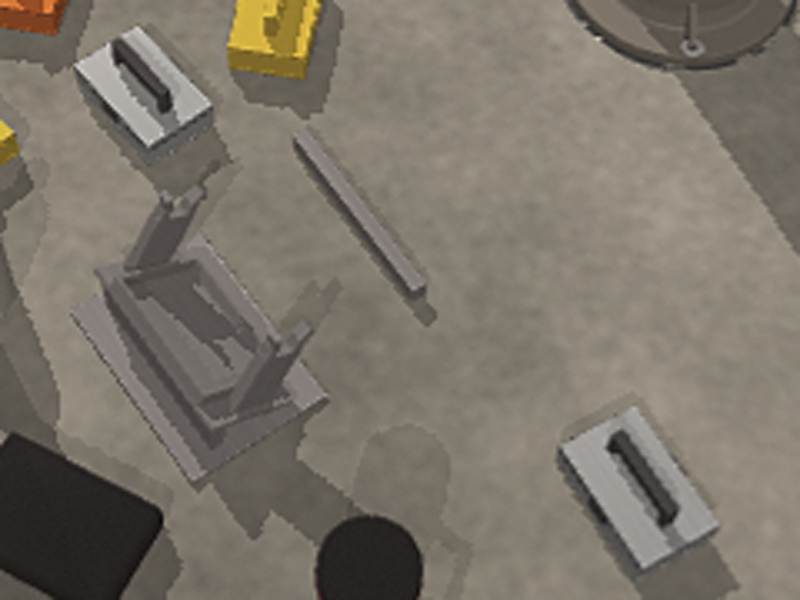

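View pics/c2.png

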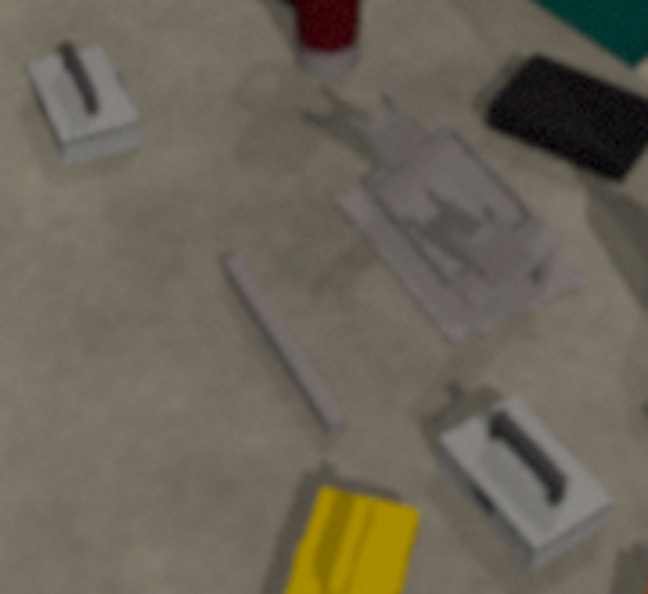

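Crop c1 shows cassette A's lid corners at (75,68), (140,27), (213,106) and (148,148). Cassette B's are at (558,450), (632,407), (718,522) and (643,568). The bar's ends are at about (299,134) and (421,288), and the rack plate's corners at (70,312), (200,483) and (328,398). Crop c2 shows the same objects from the side. Now I'll fit poses to these.

```bash
cat > fit.py <<'E'
from h import *
from scipy.optimize import least_squares
C1=lambda p:(np.array(p)+.5)/(10/3)-.5+[190,165]
C2=lambda p:(np.array(p)+.5)/3.6-.5+[180,125]
A={'scene0':[C1(p) for p in [(75,68),(140,27),(213,106),(148,148)]],'side0':[C2(p) for p in [(610,500),(535,550),(440,438),(513,398)]]}
B={'scene0':[C1(p) for p in [(558,450),(632,407),(718,522),(643,568)]],'side0':[C2(p) for p in [(138,125),(65,152),(29,66),(101,45)]]}
BAR={'scene0':[C1(p) for p in [(299,134),(421,288)]],'side0':[C2(p) for p in [(335,424),(231,258)]]}
PL={'scene0':[C1(p) for p in [(70,312),(200,483),(328,398)]],'side0':[C2(p) for p in [(580,283),None or (0,0),(343,198),(457,340)]]}
if __name__=='__main__':
    for n,o,z in (('A',A,.036),('B',B,.036),('BAR',BAR,.022)):
        P=[[atz(f,u,z)[:2] for u in o[f]] for f in o]
        for f,p in zip(o,P):
            p=np.array(p); 
            e=p[-1]-p[0] if len(p)==2 else p[2]-p[1]
            print(n,f,np.round(p*1000).tolist(),'c',np.round(p.mean(0)*1000,1),'sides',np.round(np.linalg.norm(np.diff(np.vstack([p,p[:1]]),axis=0),axis=1)*1000),'yaw',np.degrees(np.arctan2(e[1],e[0])).round(1))
    for f in PL: print('plate',f,[np.round(atz(f,u,.008)[:2]*1000).tolist() for u in PL[f]])
    for n,s,d in (('forkA',(185,195),None),('forkB',(292,335),None)): print(n,np.round(atz('scene0',C1(s),.12)*1000))
E
python3 fit.py
```

```text
A scene0 [[530.0, -318.0], [453.0, -311.0], [466.0, -193.0], [541.0, -201.0]] c [ 497.6 -255.7] sides [ 77. 119.  76. 118.] yaw 83.6
A side0 [[522.0, -322.0], [448.0, -317.0], [462.0, -197.0], [533.0, -205.0]] c [ 491.4 -260.2] sides [ 75. 120.  72. 117.] yaw 83.2
B scene0 [[499.0, 263.0], [425.0, 282.0], [455.0, 395.0], [528.0, 377.0]] c [476.9 329.2] sides [ 76. 117.  76. 117.] yaw 75.5
B side0 [[486.0, 251.0], [412.0, 263.0], [452.0, 391.0], [524.0, 373.0]] c [468.5 319.5] sides [ 74. 134.  75. 128.] yaw 72.9
BAR scene0 [[424.0, -120.0], [463.0, 74.0]] c [443.5 -23.2] sides [197. 197.] yaw 78.8
BAR side0 [[414.0, -127.0], [458.0, 70.0]] c [436.2 -28.6] sides [201. 201.] yaw 77.3
plate scene0 [[697.0, -135.0], [724.0, 65.0], [593.0, 86.0]]
plate side0 [[685.0, -138.0], [500.0, 537.0], [591.0, 75.0], [557.0, -117.0]]
forkA [583. -98. 120.]
forkB [611.  61. 120.]
```

```bash
cat >> h.py <<'E'
def Rt(ydeg,tilt=0):
    """tool axes: y level towards ydeg when tilt 0; tilt leans z outward along y (y climbs)"""
    a=np.radians(ydeg);b=np.radians(tilt)
    h=np.array([np.cos(a),np.sin(a),0]);k=np.array([0,0,1.])
    y=np.cos(b)*h+np.sin(b)*k; z=np.sin(b)*h-np.cos(b)*k
    return np.column_stack([np.cross(y,z),y,z])
def rel(p,R,off=0):
    """p: world point for the point 'off' m behind the TCP"""
    s=monitor.observe(); R0=Ro.from_quat(s['ee_rot']).as_matrix()
    p=np.array(p)+R[:,2]*off
    v=Ro.from_matrix(R0.T@R).as_rotvec(); d=R0.T@(p-s['position'])*1000
    print('shift',np.round(d,1).tolist(),'turn',np.round(v,4).tolist(),'rows',round(np.linalg.norm(d)/50,1),round(np.degrees(np.linalg.norm(v))/8.59,1))
def st():
    s=monitor.observe(); R=Ro.from_quat(s['ee_rot']).as_matrix()
    print('t',round(s['t'],2),'p',np.round(np.array(s['position'])*1000,1),'y',np.round(R[:,1],3),'z',np.round(R[:,2],3),'F',np.round(s['ft_force'],2),'M',np.round(s['wrist_torque'],2),'w',round(s['grip_width']*1000,1),'g',np.round(s['grasp_force'],1),'q',np.round(s['joint_positions'],2))
E
python3 -c "
from h import *
rel([.474,.326,.155],Rt(-15)); rel([.474,.326,.155],Rt(-15))"
```

```text
shift [-352.9, -220.2, 49.8] turn [-0.001, 0.0012, 1.5248] rows 8.4 10.2
shift [-352.9, -220.2, 49.8] turn [-0.001, 0.0012, 1.5248] rows 8.4 10.2
```

```bash
python3 -m jog '[[[85,-353,-220,50,0,0,1.525],[85,-353,-220,50,0,0,1.525],[85,-353,-220,50,0,0,1.525],[85,-353,-220,50,0,0,1.525],[85,-353,-220,50,0,0,1.525],[85,-353,-220,50,0,0,1.525],[85,-353,-220,50,0,0,1.525],[85,-353,-220,50,0,0,1.525],[85,-353,-220,50,0,0,1.525],[85,-353,-220,50,0,0,1.525],[85,-353,-220,50,0,0,1.525],[85,-353,-220,50,0,0,1.525]]]'; python3 -c "
from h import *
st(); snap('wrist','w1')"
```

```text
t: 1.35
position: [0.4737, 0.3273, 0.155]
ee_rot: [0.792, 0.61, -0.0, -0.0]
ft_force: [-0.3, 0.1, -0.1]
grip_width: 0.0853
grasp_force: 0.0
t 1.35 p [473.7 327.3 155. ] y [ 0.967 -0.255 -0.   ] z [-0. -0. -1.] F [-0.34  0.07 -0.05] M [-0.   -0.03  0.03] w 85.3 g 0.0 q [-1.06  0.39  0.44  1.87 -0.21  0.92 -0.78]
```

View pics/w1.png

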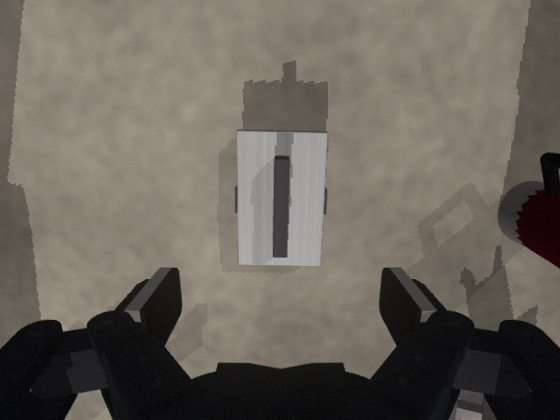

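The wrist view shows the cassette's handle running from (282,156) to (280.5,257), and the lid corners at (238,131), (327,132), (321,266) and (239,265). The mug is far off to the right.

```bash
python3 -c "
from h import *
p=np.array([atz('w1',u,.066) for u in [(282,156),(280.5,257)]]);q=np.array([atz('w1',u,.036) for u in [(238,131),(327,132),(321,266),(239,265)]])
print(p*1000,np.linalg.norm(p[1]-p[0]),p.mean(0),np.degrees(np.arctan2(*(p[0]-p[1])[[1,0]])));print(np.round(q*1000),q.mean(0))
rel([*p.mean(0)[:2],.057],Rt(-15),r.pinch_z)"
```

```text
[[485.7999875  368.64672421  66.        ]
 [463.9617181  290.29416229  66.        ]] 0.08133900644935606 [0.47488085 0.32947044 0.066     ] 74.42588927879896
[[455. 395.  36.]
 [526. 376.  36.]
 [495. 260.  36.]
 [422. 281.  36.]] [0.47455243 0.32801094 0.036     ]
shift [2.2, 0.8, 116.8] turn [-0.0004, 0.0, 0.0046] rows 2.3 0.0
```

```bash
python3 -m jog '[[[85,2,1,50,0,0,0.004],[85,2,1,95,0,0,0.004],[85,2,1,114,0,0,0.004],[85,2,1,114,0,0,0.004],[0,2,1,114,0,0,0.004],[0,2,1,114,0,0,0.004],[0,2,1,114,0,0,0.004],[0,2,1,114,0,0,0.004],[0,2,1,114,0,0,0.004],[0,2,1,114,0,0,0.004]]]'; python3 -c "
from h import *
st()"
```

```text
t: 2.4
position: [0.4758, 0.3285, 0.0415]
ee_rot: [0.795, 0.607, 0.0, -0.0]
ft_force: [-0.1, 0.1, -0.4]
grip_width: -0.0002
grasp_force: 0.0
t 2.4 p [475.8 328.5  41.5] y [ 0.965 -0.263  0.   ] z [ 0.  0. -1.] F [-0.1   0.1  -0.39] M [ 0.01 -0.03  0.04] w -0.2 g 0.0 q [-1.    0.55  0.38  1.94 -0.3   0.7  -0.71]
```

The fingers shut on nothing, so I need to look before going on.

```bash
python3 -c "
from h import *
snap('wrist','w2');snap('scene','s2');st()
a=cv2.imread('pics/w2.png');b=cv2.imread('pics/s2.png')[230:370,310:450]
cv2.imwrite('pics/m2.png',np.hstack([cv2.resize(a,(440,330)),cv2.resize(b,(330,330),interpolation=cv2.INTER_CUBIC)]))"
```

```text
t 2.5 p [475.7 328.4  41.3] y [ 0.965 -0.263  0.   ] z [ 0.  0. -1.] F [-0.62  1.04  0.39] M [ 0.02 -0.01  0.  ] w 0.2 g 0.0 q [-1.    0.55  0.38  1.94 -0.3   0.7  -0.71]
```

View pics/m2.png

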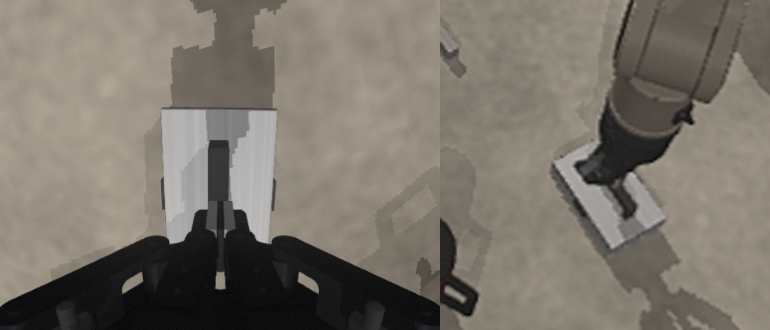

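```bash
python3 -c "
from h import *
s=monitor.observe();R=Ro.from_quat(s['ee_rot']).as_matrix();p=np.array(s['position'])
print(proj('w2',[p,p-R[:,2]*.0187,p+R[:,1]*.006-R[:,2]*.0187])*440/560)
h=np.array([.4749,.3295,.066]);u=np.array([.268,.963,0])
print(proj('w2',[h,h+u*.04,h-u*.04])*440/560, proj('s2',[h,h+u*.04,h-u*.04,p])*1.0)
a=cv2.imread('pics/w2.png')[150:370,170:390]
cv2.imwrite('pics/m3.png',np.hstack([cv2.resize(a,(400,400),interpolation=cv2.INTER_CUBIC),cv2.resize(cv2.imread('pics/s2.png')[270:350,340:420],(400,400),interpolation=cv2.INTER_CUBIC)]))"
```

```text
[[220.31596085 198.88890036]
 [220.3300085  210.1263012 ]
 [230.1904854  210.12298387]]
[[218.48116363 212.95904184]
 [218.76323114 145.41689385]
 [218.25107    270.95680686]] [[383.24520856 305.6517304 ]
 [392.03635604 318.02963974]
 [374.69947568 293.61739739]
 [381.18097404 309.04986192]]
```

View pics/m3.png

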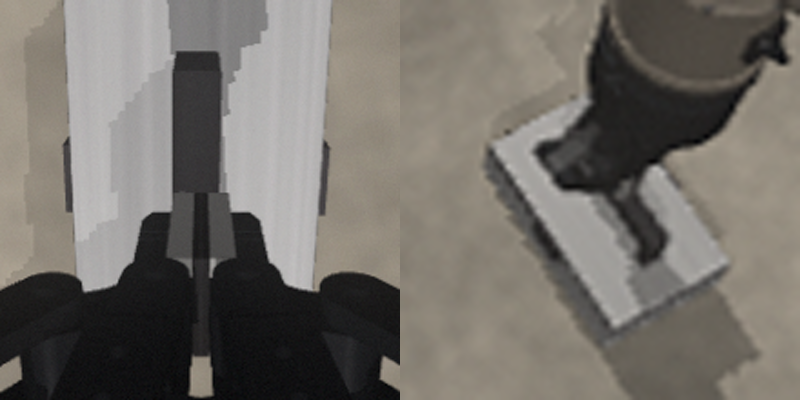

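```bash
python3 -c "
from h import *
s=monitor.observe();R=Ro.from_quat(s['ee_rot']).as_matrix();p=np.array(s['position'])
f=lambda x,y,z:p+R@np.array([x,y,z])/1000
m=lambda q:(q-[170,150])*400/220
for z in (0,-10,-19,-30): print(z,np.round(m(proj('w2',[f(0,0,z),f(11,0,z),f(-11,0,z),f(0,6,z),f(0,-6,z)]))).tolist())
K,D,_,_=cal('w2');print(K[0],D,json.load(open('pics/w2.json'))['T_tool_cam'])
h=np.array([.4749,.3295,.0]);u=np.array([.268,.963,0]);v=np.array([.963,-.268,0])
for z in (.05,.066): print(np.round(m(proj('w2',[h+u*a+v*b+[0,0,z] for a in(.04,.01,-.04) for b in (-.006,.006)]))).tolist())
print(np.round(m(proj('w2',[h+u*a+v*b+[0,0,.036] for a in(.06,-.06) for b in (-.038,.038)]))).tolist())
"
```

```text
0 [[201.0, 188.0], [201.0, 152.0], [201.0, 222.0], [221.0, 188.0], [180.0, 188.0]]
-10 [[201.0, 201.0], [201.0, 163.0], [201.0, 237.0], [222.0, 201.0], [179.0, 201.0]]
-19 [[201.0, 214.0], [201.0, 175.0], [201.0, 252.0], [224.0, 214.0], [178.0, 214.0]]
-30 [[201.0, 232.0], [201.0, 190.0], [201.0, 272.0], [225.0, 232.0], [176.0, 232.0]]
[338.38454428   0.         280.09914976] [-0.08029981  0.          0.          0.          0.        ] [[-0.00012214762955383817, -0.9649790012580968, -0.26232710918027574, 0.06572205656789698], [0.9999998344661138, 2.962882011986115e-05, -0.0005746215061525151, -0.0001152136500399692], [0.0005622701298387076, -0.2623271359449051, 0.9649788379022836, -0.16791646848110997], [0.0, 0.0, 0.0, 1.0]]
[[174.0, 53.0], [220.0, 53.0], [175.0, 162.0], [219.0, 162.0], [176.0, 321.0], [216.0, 321.0]]
[[172.0, 64.0], [223.0, 64.0], [173.0, 183.0], [221.0, 183.0], [174.0, 354.0], [218.0, 354.0]]
[[61.0, -27.0], [335.0, -25.0], [81.0, 348.0], [311.0, 349.0]]
```

The shut tips appear at row 193 of the crop, but pads at the stated TCP would reach row 152. So they stand about 28 mm behind it and closed above the handle. I'll open, go 20 mm lower and close again.

```bash
python3 -m jog '[[[85,0,0,0,0,0,0],[85,0,0,0,0,0,0],[85,0,0,0,0,0,0],[85,0,0,0,0,0,0],[85,0,0,10,0,0,0],[85,0,1,20,0,0,0],[0,0,1,20,0,0,0],[0,0,1,20,0,0,0],[0,0,1,20,0,0,0],[0,0,1,20,0,0,0],[0,0,1,20,0,0,0],[0,0,1,20,0,0,0]]]'; python3 -c "
from h import *
st()"
```

```text
t: 3.7
position: [0.4758, 0.3285, 0.0212]
ee_rot: [0.794, 0.607, -0.0, -0.0]
ft_force: [-2.6, 0.4, 1.1]
grip_width: 0.0104
grasp_force: 64.2
t 3.7 p [475.8 328.5  21.2] y [ 0.965 -0.262 -0.001] z [-0.001  0.    -1.   ] F [-2.6   0.38  1.11] M [ 0.13  0.53 -0.04] w 10.4 g 64.2 q [-0.98  0.58  0.36  1.95 -0.32  0.67 -0.69]
```

The handle is gripped: 10 mm opening, 64 N. With the cassette on the counter the TCP stands at z = 21 mm, so the underside is 21 mm beyond the TCP. Lift to weigh it.

```bash
python3 -m jog '[[[0,0,0,-5,0,0,0],[0,0,0,-20,0,0,0],[0,0,0,-40,0,0,0],[0,0,0,-50,0,0,0],[0,0,0,-50,0,0,0],[0,0,0,-50,0,0,0],[0,0,0,-50,0,0,0]]]'; python3 -c "
from h import *
st()"
```

```text
t: 4.4
position: [0.476, 0.3277, 0.0704]
ee_rot: [0.795, 0.607, -0.001, 0.0]
ft_force: [-1.1, -0.0, -7.5]
grip_width: 0.0107
grasp_force: 63.1
t 4.4 p [476.  327.7  70.4] y [ 0.965 -0.263 -0.001] z [-0.001 -0.001 -1.   ] F [-1.13 -0.04 -7.52] M [-0.    0.   -0.02] w 10.7 g 63.1 q [-1.02  0.51  0.4   1.93 -0.28  0.76 -0.72]
```

7.5 N is 0.77 kg, so this one is loaded. I'll set it back down and look at the rack and bar from above with an empty gripper before carrying it.

```bash
python3 -m jog '[[[0,0,0,30,0,0,0],[0,0,0,45,0,0,0],[0,0,0,49,0,0,0],[0,0,0,50,0,0,0],[0,0,0,50,0,0,0],[85,0,0,50,0,0,0],[85,0,0,50,0,0,0],[85,0,0,50,0,0,0],[85,0,0,50,0,0,0],[85,0,0,0,0,0,0],[85,0,0,-50,0,0,0],[85,0,0,-100,0,0,0]]]'; python3 -c "
from h import *
st()
rel([.55,-.05,.25],Rt(-8))"
```

```text
t: 5.6
position: [0.4766, 0.3277, 0.1728]
ee_rot: [0.795, 0.607, -0.0, 0.0]
ft_force: [0.9, 1.0, 0.9]
grip_width: 0.0847
grasp_force: 0.0
t 5.6 p [476.6 327.7 172.8] y [ 0.965 -0.263 -0.   ] z [-0.    -0.001 -1.   ] F [0.89 0.98 0.94] M [ 0.06 -0.04 -0.02] w 84.7 g 0.0 q [-1.07  0.38  0.47  1.85 -0.2   0.96 -0.79]
shift [-345.2, 170.2, -76.9] turn [-0.0001, 0.0008, -0.1267] rows 7.8 0.8
```

```bash
python3 -m jog '[[[85,0,0,-50,0,0,0],[85,-345,170,-77,0,0,-0.127],[85,-345,170,-77,0,0,-0.127],[85,-345,170,-77,0,0,-0.127],[85,-345,170,-77,0,0,-0.127],[85,-345,170,-77,0,0,-0.127],[85,-345,170,-77,0,0,-0.127],[85,-345,170,-77,0,0,-0.127],[85,-345,170,-77,0,0,-0.127],[85,-345,170,-77,0,0,-0.127],[85,-345,170,-77,0,0,-0.127]]]'; python3 -c "
from h import *
st(); snap('wrist','w3')
cv2.imwrite('pics/w3b.png',cv2.resize(cv2.imread('pics/w3.png')[0:300,80:480],None,fx=2,fy=2,interpolation=cv2.INTER_CUBIC))"
```

```text
t: 6.7
position: [0.5501, -0.0503, 0.2483]
ee_rot: [0.755, 0.655, 0.0, 0.0]
ft_force: [1.1, 0.9, -0.6]
grip_width: 0.0849
grasp_force: 0.0
t 6.7 p [550.1 -50.3 248.3] y [ 0.99  -0.141  0.   ] z [ 0.  0. -1.] F [ 1.05  0.94 -0.61] M [ 0.03  0.02 -0.  ] w 84.9 g 0.0 q [-0.55  0.26  0.65  1.83 -0.18  1.1   0.02]
```

View pics/w3b.png

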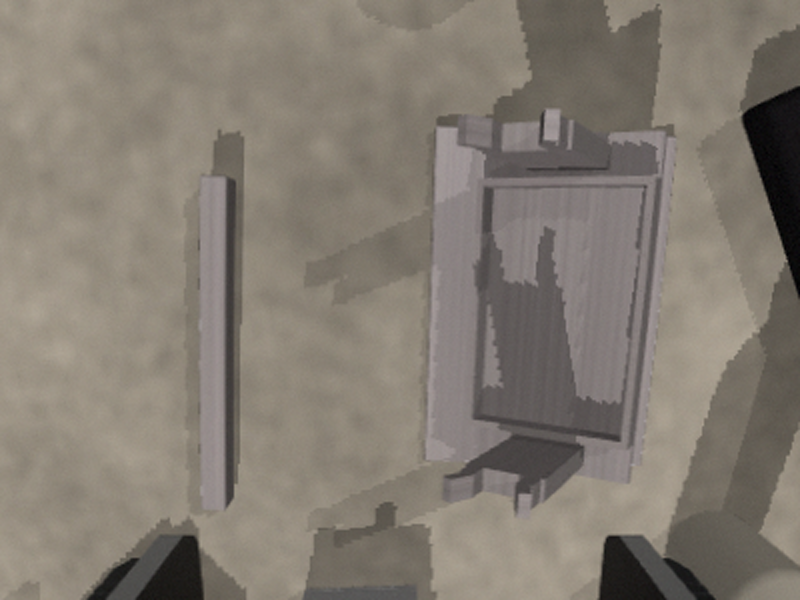

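The picture shows the bar's top face from (215,177) to (214.5,509). The pocket rim's outer corners are at (483,181), (658,178), (624,443) and (475,417), and the plate corners at (435,118), (676,133), (632,482) and (427,460). The fork prongs are near (551,127), (474,130), (460,488) and (525,500).

```bash
cat > rack.py <<'E'
from h import *
from scipy.optimize import least_squares
U=lambda p:np.array(p)/2-.25+[80,0]
def RT(yaw):
    a=np.radians(yaw);h=np.array([np.cos(a),np.sin(a),0]);k=np.array([0,0,1.])
    c,s=np.cos(np.pi/6),np.sin(np.pi/6)
    x=c*h+s*k; z=c*k-s*h; return np.column_stack([x,np.cross(z,x),z])
def pts(v,L,dz=0): return np.array([v[0],v[1],.042+dz])+np.array(L)/1000@RT(v[2]).T
rim=[(-47,69,14),(47,69,14),(47,-69,14),(-47,-69,14)]; ro=np.array([U(p) for p in[(483,181),(658,178),(624,443),(475,417)]])
if __name__=='__main__':
    s=least_squares(lambda v:(proj('w3',pts(v,rim))-ro).ravel(),[.64,-.03,-8],x_scale=[.01,.01,1]); v=s.x
    print('rim',v,np.round(s.fun.reshape(-1,2),1).tolist())
    C=lambda P:np.round((proj('w3',P)-[80,0]+.25)*2).tolist()
    print('prong tops',C(pts(v,[(16,80,94),(-16,80,94),(-16,-80,94),(16,-80,94)])),'prongs inner y',C(pts(v,[(21,74,94),(21,86,94),(-21,-74,94),(-21,-86,94)])))
    a=np.radians(v[2]);R=np.array([[np.cos(a),-np.sin(a)],[np.sin(a),np.cos(a)]])
    po=np.array([U(p) for p in[(435,118),(676,133),(632,482),(427,460)]])
    pl=lambda v,z:np.column_stack([np.array([(-.07,.1),(.07,.1),(.07,-.1),(-.07,-.1)])@np.array([[np.cos(np.radians(v[2])),np.sin(np.radians(v[2]))],[-np.sin(np.radians(v[2])),np.cos(np.radians(v[2]))]])+v[:2],np.full(4,z)])
    for z in (.004,.008,.012):
        s=least_squares(lambda v:(proj('w3',pl(v,z))-po).ravel(),[.64,-.03,-8],x_scale=[.01,.01,1]); print('plate',z,s.x,s.cost,np.round(s.fun.reshape(-1,2),1).tolist())
    b=np.array([atz('w3',U(p),.022) for p in[(215,177),(214.5,509)]]); print('bar',b,b.mean(0),np.linalg.norm(b[0]-b[1]),np.degrees(np.arctan2(*(b[0]-b[1])[[1,0]])))
E
python3 rack.py
```

```text
rim [ 0.64291179 -0.02799171 -9.75487771] [[-1.1, -2.5], [1.3, -2.3], [3.1, 3.1], [-3.6, 2.9]]
prong tops [[548.0, 122.0], [474.0, 126.0], [456.0, 489.0], [520.0, 503.0]] prongs inner y [[559.0, 137.0], [561.0, 105.0], [447.0, 475.0], [446.0, 499.0]]
plate 0.004 [  0.63989022  -0.02904151 -10.59821269] 44.246526840444844 [[1.0, 3.0], [0.7, 3.2], [1.8, -7.1], [-3.7, -0.4]]
plate 0.008 [  0.63911785  -0.02883133 -10.58983194] 37.88183240649523 [[0.5, 2.3], [1.4, 2.6], [2.2, -6.2], [-4.3, 0.4]]
plate 0.012 [  0.63834574  -0.0286244  -10.58126281] 35.239451569004395 [[-0.1, 1.6], [2.1, 1.9], [2.7, -5.3], [-4.8, 1.3]]
bar [[ 0.46244975  0.06982855  0.022     ]
 [ 0.42136672 -0.12327239  0.022     ]] [ 0.44190823 -0.02672192  0.022     ] 0.1974228719802621 77.98916849073139
```

```bash
python3 - <<'E'
from rack import *
pr=[(16,80,94),(-16,80,94),(-16,-80,94),(16,-80,94)]; po=np.array([U(p) for p in[(551,127),(474,130),(460,488),(525,501)]])
def f(v):
    rr=[(np.sign(a)*v[3],np.sign(b)*v[4],14) for a,b,_ in rim]
    return np.vstack([proj('w3',pts(v,rr))-ro,proj('w3',pts(v,pr))-po]).ravel()
s=least_squares(f,[.64,-.03,-9,45,67],x_scale=[.01,.01,1,1,1]);print(s.x,np.round(s.fun.reshape(-1,2),1).tolist())
# edge check: correlate model lines with gradient
g=cv2.GaussianBlur(cv2.cvtColor(cv2.imread('pics/w3.png'),cv2.COLOR_BGR2GRAY),(0,0),1).astype(float)
gx=cv2.Sobel(g,-1,1,0);gy=cv2.Sobel(g,-1,0,1);G=np.hypot(gx,gy)
L=[]
for a,b in((47,69),(43,65)):
    c=[(-a,b,14),(a,b,14),(a,-b,14),(-a,-b,14)]
    L+=[(c[i],c[(i+1)%4]) for i in range(4)]
for i in(1,-1):
    for j in (1,-1): L+=[((i*21,j*74,94),(i*21,j*86,94)),((i*21,j*74,94),(i*12,j*74,94)),((i*21,j*86,94),(i*12,j*86,94))]
P=np.vstack([np.linspace(a,b,25 if abs(a[2])<20 else 10) for a,b in L])
def sc(v):
    q=proj('w3',pts(v,P)).astype(np.float32); return cv2.remap(np.minimum(G,80).astype(np.float32),q[:,0],q[:,1],cv2.INTER_LINEAR).mean()
best=max(((sc((x,y,w)),x,y,w) for x in np.arange(.634,.652,.001) for y in np.arange(-.036,-.019,.001) for w in np.arange(-13,-7,.5)))
print(best,sc(s.x))
E
```

```text
[ 6.43866172e-01 -2.83056714e-02 -9.36854852e+00  4.45152197e+01
  6.63180039e+01] [[1.4, 0.5], [-1.1, 0.6], [2.3, 0.2], [-0.4, 1.4], [-0.9, -2.2], [0.5, -1.4], [-0.5, 1.0], [-0.9, 1.2]]
(np.float32(55.397423), np.float64(0.645), np.float64(-0.02899999999999999), np.float64(-9.5)) 51.842846
```

The rack's tray origin is at about (0.6445, -0.0288, 0.042), yaw -9.5°. The bar is at (0.442, -0.027), with its y axis at 78°. Now back to the loaded cassette.

```bash
python3 -c "
from h import *
rel([.4758,.3285,.12],Rt(-15.2)); rel([.4758,.3285,.018],Rt(-15.2))"
```

```text
shift [363.4, -125.6, 128.3] turn [-0.0004, -0.0004, 0.1265] rows 8.1 0.8
shift [363.4, -125.6, 230.3] turn [-0.0004, -0.0004, 0.1265] rows 9.0 0.8
```

```bash
python3 -m jog '[[[85,363,-126,0,0,0,0.1265],[85,363,-126,0,0,0,0.1265],[85,363,-126,0,0,0,0.1265],[85,363,-126,0,0,0,0.1265],[85,363,-126,0,0,0,0.1265],[85,363,-126,128,0,0,0.1265],[85,363,-126,128,0,0,0.1265],[85,363,-126,128,0,0,0.1265],[85,363,-126,128,0,0,0.1265],[85,363,-126,128,0,0,0.1265],[85,363,-126,128,0,0,0.1265],[85,363,-126,128,0,0,0.1265]]]'; python3 -c "
from h import *
st(); rel([.4758,.3285,.018],Rt(-15.2))"
```

```text
t: 7.95
position: [0.476, 0.3272, 0.1211]
ee_rot: [0.795, 0.607, 0.001, 0.0]
ft_force: [0.4, -0.3, 0.7]
grip_width: 0.085
grasp_force: 0.0
t 7.95 p [476.  327.2 121.1] y [ 0.965 -0.263  0.001] z [ 0.001  0.001 -1.   ] F [ 0.37 -0.34  0.67] M [-0.04 -0.06  0.04] w 85.0 g 0.0 q [-1.06  0.44  0.45  1.9  -0.25  0.86 -0.75]
shift [1.1, -0.6, 103.1] turn [0.0009, -0.0008, -0.0005] rows 2.1 0.0
```

```bash
python3 -m jog '[[[85,1,-0.5,50,0,0,0],[85,1,-0.5,85,0,0,0],[85,1,-0.5,103,0,0,0],[85,1,-0.5,103,0,0,0],[0,1,-0.5,103,0,0,0],[0,1,-0.5,103,0,0,0],[0,1,-0.5,103,0,0,0],[0,1,-0.5,103,0,0,0],[0,1,-0.5,103,0,0,0],[0,1,-0.5,103,0,0,0]]]'; python3 -c "
from h import *
st(); snap('wrist','w4')"
```

```text
t: 8.95
position: [0.4752, 0.329, 0.0179]
ee_rot: [0.795, 0.607, 0.0, -0.0]
ft_force: [-2.8, -1.3, 6.3]
grip_width: 0.0106
grasp_force: 58.8
t 8.95 p [475.2 329.   17.9] y [ 0.965 -0.263 -0.   ] z [-0.     0.001 -1.   ] F [-2.82 -1.26  6.32] M [-0.14  0.4  -0.05] w 10.6 g 58.8 q [-1.    0.59  0.37  1.95 -0.34  0.66 -0.68]
```

```bash
python3 -m jog '[[[0,0,0,-5,0,0,0],[0,0,0,-30,0,0,0],[0,0,0,-80,0,0,0],[0,0,0,-130,0,0,0],[0,0,0,-180,0,0,0],[0,0,0,-190,0,0,0],[0,0,0,-190,0,0,0]]]'; cat >> h.py <<'E'
T0=np.array([.6445,-.0288,.042]); TY=-9.5
def tr(x,y,z):
    R=Rt(TY,30); X,Z=R[:,1],-R[:,2]; return T0+(x*X+y*np.cross(Z,X)+z*Z)/1000
E
python3 -c "
from h import *
st(); rel(tr(0,0,120),Rt(TY,30),-.018+.036*0)
print(tr(0,0,120),tr(0,0,120)+Rt(TY,30)[:,2]*-.018)"
```

```text
t: 9.7
position: [0.4757, 0.3289, 0.2085]
ee_rot: [0.794, 0.607, 0.001, -0.0]
ft_force: [-1.2, -0.1, -7.1]
grip_width: 0.0106
grasp_force: 61.3
t 9.7 p [475.7 328.9 208.5] y [ 0.965 -0.262  0.001] z [ 0.002  0.002 -1.   ] F [-1.18 -0.14 -7.08] M [0.01 0.01 0.06] w 10.6 g 61.3 q [-1.11  0.34  0.5   1.82 -0.19  1.03 -0.8 ]
shift [-307.9, 188.0, 46.4] turn [-0.522, 0.0237, -0.098] rows 7.3 3.5
[ 0.58532286 -0.01889714  0.14592305] [ 0.57644629 -0.01741172  0.16151151]
```

```bash
python3 -m jog '[[[0,-60,37,0,-0.13,0.006,-0.024],[0,-100,60,0,-0.26,0.012,-0.05],[0,-140,85,0,-0.39,0.018,-0.07],[0,-185,112,10,-0.522,0.024,-0.098],[0,-225,137,20,-0.522,0.024,-0.098],[0,-260,159,30,-0.522,0.024,-0.098],[0,-290,177,40,-0.522,0.024,-0.098],[0,-308,188,46,-0.522,0.024,-0.098],[0,-308,188,46,-0.522,0.024,-0.098],[0,-308,188,46,-0.522,0.024,-0.098],[0,-308,188,46,-0.522,0.024,-0.098]]]'; python3 -c "
from h import *
st(); snap('wrist','w5'); snap('scene','s5'); rel(tr(0,0,120),Rt(TY,30),-.018)
a=cv2.imread('pics/w5.png');b=cv2.imread('pics/s5.png')[200:320,190:310]
cv2.imwrite('pics/m5.png',np.hstack([cv2.resize(a,(440,330)),cv2.resize(b,(330,330),interpolation=cv2.INTER_CUBIC)]))"
```

```text
t: 10.8
position: [0.5741, -0.0173, 0.1593]
ee_rot: [0.737, 0.625, 0.164, 0.197]
ft_force: [0.4, 0.4, -7.2]
grip_width: 0.0109
grasp_force: 61.2
t 10.8 p [574.1 -17.3 159.3] y [ 0.857 -0.141  0.496] z [ 0.489 -0.085 -0.868] F [ 0.38  0.45 -7.24] M [0.31 1.23 0.03] w 10.9 g 61.2 q [-0.75  0.17  0.64  2.3   0.26  0.22 -0.56]
shift [-1.3, 2.0, -0.3] turn [-0.003, 0.0007, 0.0044] rows 0.0 0.0
```

```bash
python3 -m jog '[[[0,-1.3,2,20,-0.003,0,0.004],[0,-1.3,2,45,-0.003,0,0.004],[0,-1.3,2,70,-0.003,0,0.004],[0,-1.3,2,90,-0.003,0,0.004],[0,-1.3,2,98,-0.003,0,0.004],[0,-1.3,2,98,-0.003,0,0.004],[0,-1.3,2,98,-0.003,0,0.004]]]'; python3 -c "
from h import *
st(); snap('wrist','w5'); snap('scene','s5'); rel(tr(0,0,0),Rt(TY,30),-.018)
a=cv2.imread('pics/w5.png');b=cv2.imread('pics/s5.png')[200:320,190:310]
cv2.imwrite('pics/m5.png',np.hstack([cv2.resize(a,(440,330)),cv2.resize(b,(330,330),interpolation=cv2.INTER_CUBIC)]))
m=lambda q:np.round(q*440/560).tolist()
for n,z in((47,14),(43,14)): print(n,m(proj('w5',[tr(a*n,b*(n+22),z) for a,b in((-1,1),(1,1),(1,-1),(-1,-1))])))
print(m(proj('w5',[tr(a*38,b*60,36+22) for a,b in((-1,1),(1,1),(1,-1),(-1,-1))])),m(proj('w5',[tr(a*16,80,94) for a in(-1,1)])))"
```

```text
t: 11.6
position: [0.6258, -0.0249, 0.0754]
ee_rot: [0.737, 0.624, 0.168, 0.197]
ft_force: [-0.3, 0.4, -6.1]
grip_width: 0.0104
grasp_force: 61.4
t 11.6 p [625.8 -24.9  75.4] y [ 0.854 -0.143  0.5  ] z [ 0.493 -0.08  -0.866] F [-0.32  0.36 -6.05] M [ 0.28  1.39 -0.05] w 10.4 g 61.4 q [-0.1   0.39 -0.05  2.21  1.38  0.17 -1.65]
shift [-0.1, -0.3, 21.3] turn [-0.0, -0.0009, -0.0006] rows 0.4 0.0
47 [[154.0, 95.0], [287.0, 95.0], [276.0, 265.0], [165.0, 265.0]]
43 [[160.0, 101.0], [282.0, 101.0], [272.0, 261.0], [170.0, 261.0]]
[[152.0, 111.0], [290.0, 111.0], [277.0, 293.0], [165.0, 293.0]] [[181.0, 64.0], [261.0, 64.0]]
```

View pics/m5.png

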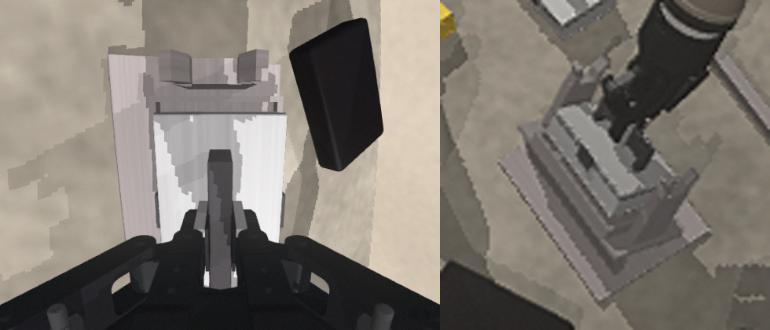

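The cassette hangs over the pocket, its lid edge spanning columns 154–287 at row 113. The fork prongs sit at columns 160–191 and 238–267, so the slot centre is at about column 214 where I predicted 221. The rack is therefore about 2.5 mm further down-slope than I estimated. I'll check y the same way.

```bash
python3 -c "
from h import *
m=lambda q:np.round(q*440/560).tolist()
for x in(-2.5,): print(m(proj('w5',[tr(x+a,y,94) for a in (-21,-11,11,21) for y in (74,86)])),m(proj('w5',[tr(x,y,70) for y in (74,86)])))
g=cv2.cvtColor(cv2.imread('pics/w5.png'),cv2.COLOR_BGR2GRAY)
for c in (226,324): print([(r,int(g[r,c-2:c+3].mean())) for r in range(54,120,2)])
print([(c,int(g[70:76,c].mean())) for c in range(196,350,3)])
"
```

```text
[[163.0, 79.0], [162.0, 48.0], [188.0, 79.0], [187.0, 48.0], [242.0, 79.0], [243.0, 48.0], [267.0, 79.0], [268.0, 48.0]] [[216.0, 82.0], [216.0, 57.0]]
[(54, 137), (56, 136), (58, 135), (60, 135), (62, 135), (64, 131), (66, 110), (68, 112), (70, 114), (72, 116), (74, 116), (76, 114), (78, 112), (80, 112), (82, 114), (84, 108), (86, 106), (88, 109), (90, 110), (92, 112), (94, 113), (96, 114), (98, 115), (100, 115), (102, 113), (104, 74), (106, 70), (108, 87), (110, 128), (112, 130), (114, 130), (116, 129), (118, 130)]
[(54, 178), (56, 180), (58, 180), (60, 182), (62, 165), (64, 102), (66, 102), (68, 104), (70, 107), (72, 107), (74, 105), (76, 103), (78, 105), (80, 104), (82, 103), (84, 100), (86, 103), (88, 104), (90, 105), (92, 107), (94, 108), (96, 110), (98, 111), (100, 112), (102, 95), (104, 145), (106, 121), (108, 108), (110, 144), (112, 145), (114, 145), (116, 144), (118, 144)]
[(196, 135), (199, 132), (202, 127), (205, 126), (208, 125), (211, 125), (214, 125), (217, 117), (220, 114), (223, 116), (226, 115), (229, 115), (232, 114), (235, 114), (238, 112), (241, 101), (244, 136), (247, 140), (250, 140), (253, 138), (256, 137), (259, 138), (262, 139), (265, 140), (268, 140), (271, 140), (274, 139), (277, 141), (280, 143), (283, 143), (286, 158), (289, 157), (292, 155), (295, 155), (298, 138), (301, 137), (304, 95), (307, 97), (310, 97), (313, 98), (316, 98), (319, 98), (322, 98), (325, 104), (328, 139), (331, 141), (334, 140), (337, 141), (340, 141), (343, 180), (346, 181), (349, 182)]
```

```bash
sed -i 's/T0=.*/T0=np.array([.6417,-.0289,.042]); TY=-9.5/' h.py; python3 -c "
from h import *
rel(tr(0,0,0),Rt(TY,30),-.018)"
```

```text
shift [-0.7, -2.7, 19.9] turn [-0.0, -0.0009, -0.0006] rows 0.4 0.0
```

```bash
python3 -m jog '[[[0,-0.7,-2.7,0,0,0,0],[0,-0.7,-2.7,4,0,0,0],[0,-0.7,-2.7,8,0,0,0],[0,-0.7,-2.7,12,0,0,0],[0,-0.7,-2.7,15,0,0,0],[0,-0.7,-2.7,16.5,0,0,0],[0,-0.7,-2.7,16.5,0,0,0]]]'; python3 -c "
from h import *
st(); rel(tr(0,0,0),Rt(TY,30),-.018)"
```

```text
t: 12.4
position: [0.6313, -0.0287, 0.0616]
ee_rot: [0.738, 0.623, 0.168, 0.198]
ft_force: [0.4, -0.2, -6.5]
grip_width: 0.0106
grasp_force: 61.4
t 12.4 p [631.3 -28.7  61.6] y [ 0.853 -0.145  0.501] z [ 0.494 -0.084 -0.865] F [ 0.38 -0.2  -6.52] M [0.26 1.32 0.01] w 10.6 g 61.4 q [-0.08  0.43 -0.06  2.21  1.56  0.18 -1.82]
shift [1.5, -0.9, 4.1] turn [0.0015, 0.001, -0.002] rows 0.1 0.0
```

```bash
python3 -m jog '[[[0,1,-0.5,1,0,0,0],[0,1,-0.5,2,0,0,0],[0,1,-0.5,3,0,0,0],[0,1,-0.5,3.5,0,0,0],[0,1,-0.5,3.5,0,0,0]]]'; python3 -c "
from h import *
st(); rel(tr(0,0,0),Rt(TY,30),-.018)"
```

```text
t: 12.9
position: [0.6328, -0.0288, 0.0583]
ee_rot: [0.738, 0.623, 0.167, 0.198]
ft_force: [-0.2, 0.3, -6.5]
grip_width: 0.0108
grasp_force: 61.4
t 12.9 p [632.8 -28.8  58.3] y [ 0.853 -0.146  0.501] z [ 0.494 -0.085 -0.865] F [-0.24  0.3  -6.5 ] M [0.25 1.27 0.02] w 10.8 g 61.4 q [-0.08  0.43 -0.07  2.2   1.59  0.18 -1.85]
shift [1.4, -0.5, 0.5] turn [0.0017, 0.0019, -0.0031] rows 0.0 0.0
```

```bash
python3 -m jog '[[[0,0,0,1,0,0,0],[0,0,0,2,0,0,0],[0,0,0,2,0,0,0]]]'; python3 -c "
from h import *
st(); rel(tr(0,0,0),Rt(TY,30),-.018)"
```

```text
t: 13.2
position: [0.633, -0.0287, 0.0581]
ee_rot: [0.738, 0.623, 0.168, 0.199]
ft_force: [-18.0, 2.5, 18.2]
grip_width: 0.0108
grasp_force: 65.8
t 13.2 p [633.  -28.7  58.1] y [ 0.852 -0.146  0.503] z [ 0.496 -0.084 -0.864] F [-18.02   2.5   18.21] M [ 0.02  2.09 -0.17] w 10.8 g 65.8 q [-0.07  0.44 -0.08  2.21  1.61  0.18 -1.86]
shift [1.3, -0.6, 0.2] turn [0.0032, 0.0015, -0.003] rows 0.0 0.0
```

Contact came at the predicted height, and the force is purely along the floor's normal, so it is seated flat. I'll ease the pressure, slide it gently to the lower wall and release.

```bash
python3 -m jog '[[[0,0,0,-1.3,0,0,0],[0,0,-1,-1.3,0,0,0],[0,0,-2,-1.3,0,0,0],[0,0,-3,-1.3,0,0,0],[0,0,-3,-1.3,0,0,0]]]'; python3 -c "
from h import *
st()"
```

```text
t: 13.7
position: [0.6328, -0.0287, 0.058]
ee_rot: [0.738, 0.622, 0.169, 0.2]
ft_force: [-2.3, -0.7, 5.4]
grip_width: 0.0102
grasp_force: 63.0
t 13.7 p [632.8 -28.7  58. ] y [ 0.851 -0.146  0.505] z [ 0.498 -0.085 -0.863] F [-2.33 -0.68  5.41] M [-0.07  0.38 -0.09] w 10.2 g 63.0 q [-0.07  0.44 -0.09  2.21  1.63  0.19 -1.88]
```

```bash
python3 -m jog '[[[14,0,0,0,0,0,0],[20,0,0,0,0,0,0],[50,0,0,0,0,0,0],[50,0,0,0,0,0,0],[50,0,0,0,0,0,0]]]'; python3 -c "
from h import *
st()"
```

```text
t: 14.2
position: [0.6306, -0.0283, 0.0562]
ee_rot: [0.738, 0.623, 0.167, 0.198]
ft_force: [-0.6, -0.6, -0.4]
grip_width: 0.0495
grasp_force: 0.0
t 14.2 p [630.6 -28.3  56.2] y [ 0.853 -0.146  0.501] z [ 0.494 -0.085 -0.865] F [-0.62 -0.6  -0.35] M [ 0.1   0.51 -0.01] w 49.5 g 0.0 q [-0.07  0.44 -0.09  2.21  1.63  0.19 -1.88]
```

```bash
python3 -m jog '[[[50,0,0,-15,0,0,0],[50,0,0,-45,0,0,0],[85,0,0,-90,0,0,0],[85,0,0,-130,0,0,0],[85,0,0,-130,0,0,0]]]'; python3 -c "
from h import *
st(); rel([.442,-.027,.13],Rt(-12))"
```

```text
t: 14.7
position: [0.5659, -0.0167, 0.1714]
ee_rot: [0.738, 0.623, 0.168, 0.199]
ft_force: [1.0, 0.1, 0.4]
grip_width: 0.0847
grasp_force: 0.0
t 14.7 p [565.9 -16.7 171.4] y [ 0.852 -0.145  0.504] z [ 0.496 -0.084 -0.864] F [1.   0.07 0.4 ] M [ 0.06  0.49 -0.01] w 84.7 g 0.0 q [ 0.08  0.14 -0.29  2.26  0.74  0.33 -1.03]
shift [-30.9, -124.8, -24.9] turn [0.5276, -0.0113, 0.0397] rows 2.6 3.5
```

```bash
python3 -m jog '[[[85,-8,-31,-25,0.13,0,0.01],[85,-16,-62,-25,0.26,-0.005,0.02],[85,-24,-93,-25,0.39,-0.008,0.03],[85,-31,-125,-25,0.528,-0.011,0.04],[85,-31,-125,-25,0.528,-0.011,0.04],[85,-31,-125,-25,0.528,-0.011,0.04],[85,-31,-125,-25,0.528,-0.011,0.04]]]'; python3 -c "
from h import *
st(); snap('wrist','w6')
g=cv2.cvtColor(cv2.imread('pics/w6.png'),cv2.COLOR_BGR2GRAY)
c=np.array([.442,-.027,.022]);u=np.array([np.cos(np.radians(78)),np.sin(np.radians(78)),0]);v=np.array([u[1],-u[0],0])
for k in (-.08,-.04,0,.04,.08):
    P=[c+u*k+v*a/1000 for a in range(-20,21)]; q=proj('w6',P).astype(np.float32)
    print(k,np.round(q[20]),cv2.remap(g,q[:,0],q[:,1],cv2.INTER_LINEAR).ravel().tolist())
for e in (.1,-.1):
    P=[c+u*(e+a/1000) for a in range(-12,13)]; q=proj('w6',P).astype(np.float32); print(e,q[12],cv2.remap(g,q[:,0],q[:,1],cv2.INTER_LINEAR).ravel().tolist())
"
```

```text
t: 15.4
position: [0.4428, -0.0272, 0.1279]
ee_rot: [0.777, 0.629, -0.0, 0.0]
ft_force: [-0.6, 0.2, -0.1]
grip_width: 0.085
grasp_force: 0.0
t 15.4 p [442.8 -27.2 127.9] y [ 0.978 -0.208  0.   ] z [ 0.    -0.001 -1.   ] F [-0.64  0.18 -0.14] M [-0.   -0.01  0.  ] w 85.0 g 0.0 q [ 0.29  0.23 -0.42  2.14  0.13  0.79 -0.42]
-0.08 [279. 293.] [123, 124, 124, 123, 125, 124, 122, 126, 123, 121, 112, 123, 142, 145, 144, 141, 144, 143, 143, 142, 143, 145, 146, 144, 139, 133, 116, 124, 135, 134, 136, 136, 137, 139, 139, 139, 138, 139, 139, 138, 136]
-0.04 [279. 251.] [120, 118, 118, 120, 120, 121, 122, 122, 122, 122, 116, 114, 139, 144, 143, 142, 142, 142, 141, 142, 143, 146, 147, 143, 141, 131, 107, 98, 98, 99, 116, 134, 134, 133, 132, 132, 133, 131, 128, 129, 128]
0 [279. 206.] [114, 114, 114, 116, 114, 115, 115, 115, 115, 112, 109, 122, 139, 143, 142, 141, 139, 136, 138, 140, 141, 144, 145, 143, 138, 128, 108, 99, 98, 100, 122, 133, 133, 133, 134, 134, 133, 134, 134, 134, 133]
0.04 [279. 158.] [117, 116, 118, 117, 116, 116, 115, 116, 117, 119, 111, 110, 137, 142, 141, 141, 138, 136, 135, 140, 143, 144, 142, 142, 137, 129, 105, 92, 101, 110, 136, 136, 136, 136, 136, 134, 132, 132, 130, 129, 128]
0.08 [279. 106.] [123, 124, 124, 123, 122, 124, 122, 123, 122, 119, 111, 122, 139, 143, 143, 141, 140, 135, 135, 138, 143, 144, 145, 139, 139, 131, 93, 85, 92, 91, 117, 128, 129, 129, 129, 128, 125, 125, 123, 121, 124]
0.1 [279.37067   79.276726] [142, 141, 142, 141, 141, 142, 142, 143, 141, 142, 143, 123, 101, 101, 101, 101, 101, 100, 99, 97, 97, 97, 96, 95, 95]
-0.1 [279.48373 312.69574] [137, 136, 135, 134, 135, 134, 134, 133, 132, 131, 132, 133, 133, 134, 139, 144, 144, 144, 143, 143, 143, 142, 143, 143, 144]
```

```bash
python3 -c "
from h import *
rel([.4408,-.0262,-.020],Rt(-12))"
```

```text
shift [0.6, -1.8, 148.0] turn [-0.0001, 0.0005, 0.0004] rows 3.0 0.0
```

```bash
python3 -m jog '[[[85,0.6,-1.8,50,0,0,0],[85,0.6,-1.8,100,0,0,0],[85,0.6,-1.8,130,0,0,0],[85,0.6,-1.8,142,0,0,0],[85,0.6,-1.8,146,0,0,0],[85,0.6,-1.8,146,0,0,0],[0,0.6,-1.8,146,0,0,0],[0,0.6,-1.8,146,0,0,0],[0,0.6,-1.8,146,0,0,0],[0,0.6,-1.8,146,0,0,0],[0,0.6,-1.8,146,0,0,0],[0,0.6,-1.8,146,0,0,0]]]'; python3 -c "
from h import *
st()"
```

```text
t: 16.65
position: [0.4404, -0.0267, -0.0178]
ee_rot: [0.777, 0.629, -0.001, -0.001]
ft_force: [-1.3, -0.2, 8.3]
grip_width: 0.0144
grasp_force: 59.0
t 16.65 p [440.4 -26.7 -17.8] y [ 0.978 -0.209 -0.002] z [-0.002 -0.    -1.   ] F [-1.27 -0.2   8.27] M [-0.04  0.35  0.01] w 14.4 g 59.0 q [ 0.18  0.49 -0.31  2.24  0.33  0.46 -0.6 ]
```

```bash
python3 -m jog '[[[0,0,0,-10,0,0,0],[0,0,0,-50,0,0,0],[0,0,0,-100,0,0,0],[0,0,0,-150,0,0,0],[0,0,0,-185,0,0,0],[0,0,0,-185,0,0,0],[0,0,0,-185,0,0,0]]]'; python3 -c "
from h import *
st(); rel(tr(0,0,115),Rt(TY,30),.0178)"
```

```text
t: 17.35
position: [0.4404, -0.0268, 0.1672]
ee_rot: [0.777, 0.629, -0.001, -0.0]
ft_force: [-0.6, -0.7, -3.1]
grip_width: 0.0142
grasp_force: 59.4
t 17.35 p [440.4 -26.8 167.2] y [ 0.978 -0.209 -0.001] z [-0.002 -0.    -1.   ] F [-0.56 -0.72 -3.09] M [-0.02  0.02  0.01] w 14.2 g 59.4 q [ 0.33  0.17 -0.45  2.1   0.1   0.89 -0.38]
shift [37.9, 148.8, 40.8] turn [-0.525, 0.0123, -0.0436] rows 3.2 3.5
```

```bash
python3 -m jog '[[[0,9,37,0,-0.13,0.003,-0.01],[0,19,74,5,-0.26,0.006,-0.02],[0,28,110,15,-0.39,0.009,-0.03],[0,38,149,30,-0.525,0.012,-0.044],[0,38,149,41,-0.525,0.012,-0.044],[0,38,149,41,-0.525,0.012,-0.044],[0,38,149,41,-0.525,0.012,-0.044],[0,38,149,41,-0.525,0.012,-0.044]]]'; python3 -c "
from h import *
st(); rel(tr(0,0,70),Rt(TY,30),.0178); snap('wrist','w7'); snap('scene','s7')
a=cv2.imread('pics/w7.png')[0:300,80:480];b=cv2.imread('pics/s7.png')[200:320,190:310]
cv2.imwrite('pics/m7.png',np.hstack([cv2.resize(a,(480,360),interpolation=cv2.INTER_CUBIC),cv2.resize(b,(310,360),interpolation=cv2.INTER_CUBIC)]))
m=lambda q:np.round((q-[80,0])*1.2).tolist()
print(m(proj('w7',[tr(a,74,94) for a in (-21,-11,11,21)])),m(proj('w7',[tr(a,86,94) for a in (-21,-11,11,21)])), m(proj('w7',[tr(a,100,z) for a in (-8,8) for z in (115,137)])))
"
```

```text
t: 18.15
position: [0.5928, -0.0205, 0.1236]
ee_rot: [0.737, 0.625, 0.165, 0.196]
ft_force: [0.8, 0.1, -1.9]
grip_width: 0.0144
grasp_force: 59.4
t 18.15 p [592.8 -20.5 123.6] y [ 0.857 -0.142  0.496] z [ 0.489 -0.082 -0.868] F [ 0.83  0.08 -1.92] M [ 0.13  0.76 -0.02] w 14.4 g 59.4 q [-0.05  0.26 -0.14  2.25  0.97  0.24 -1.24]
shift [-0.2, 2.4, 43.3] turn [-0.0048, 0.0005, 0.0014] rows 0.9 0.0
[[195.0, 130.0], [220.0, 130.0], [275.0, 130.0], [300.0, 130.0]] [[194.0, 99.0], [220.0, 98.0], [275.0, 99.0], [301.0, 99.0]] [[225.0, 48.0], [222.0, 30.0], [272.0, 48.0], [277.0, 30.0]]
```

View pics/m7.png

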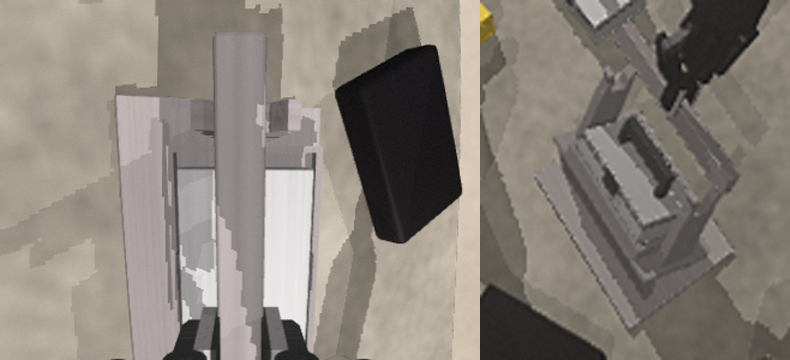

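The cassette lies seated in the pocket. The bar's top face spans columns 213–267 and the fork's prongs are at about 190 and 302, so the slot centre is near 247. Moving the bar about 2.3 mm up-slope centres it, and then it can be lowered.

```bash
python3 -m jog '[[[0,0,2.3,5,-0.005,0,0],[0,0,2.3,10,-0.005,0,0.001],[0,0,2.3,18,-0.005,0,0.001],[0,0,2.3,26,-0.005,0,0.001],[0,0,2.3,32,-0.005,0,0.001],[0,0,2.3,37,-0.005,0,0.001],[0,0,2.3,40,-0.005,0,0.001],[0,0,2.3,40,-0.005,0,0.001]]]'; python3 -c "
from h import *
st(); rel(tr(0,0,70),Rt(TY,30),.0178)"
```

```text
t: 19.05
position: [0.6159, -0.0245, 0.0917]
ee_rot: [0.737, 0.623, 0.169, 0.199]
ft_force: [0.6, 0.3, -2.5]
grip_width: 0.0144
grasp_force: 59.5
t 19.05 p [615.9 -24.5  91.7] y [ 0.852 -0.144  0.503] z [ 0.496 -0.083 -0.864] F [ 0.62  0.33 -2.52] M [ 0.15  0.78 -0.01] w 14.4 g 59.5 q [-0.09  0.35 -0.07  2.23  1.26  0.19 -1.53]
shift [-0.1, -2.2, 3.9] turn [0.0037, -0.0001, -0.0011] rows 0.1 0.0
```

```bash
python3 -m jog '[[[0,0,-2,0,0.003,0,0],[0,0,-2,1.5,0.003,0,0],[0,0,-2,3,0.003,0,0],[0,0,-2,4,0.003,0,0],[0,0,-2,4,0.003,0,0]]]'; python3 -c "
from h import *
st(); rel(tr(0,0,70),Rt(TY,30),.0178)"
```

```text
t: 19.55
position: [0.6161, -0.0241, 0.0875]
ee_rot: [0.737, 0.624, 0.168, 0.198]
ft_force: [-3.0, -0.8, 2.2]
grip_width: 0.0146
grasp_force: 60.0
t 19.55 p [616.1 -24.1  87.5] y [ 0.854 -0.143  0.501] z [ 0.494 -0.082 -0.865] F [-2.98 -0.76  2.15] M [ 0.02  0.9  -0.05] w 14.6 g 60.0 q [-0.09  0.36 -0.07  2.23  1.29  0.19 -1.56]
shift [-0.5, -0.2, 0.2] turn [0.0011, -0.0003, -0.0003] rows 0.0 0.0
```

Contact comes at the slot bottom, with the bar centred to within 0.5 mm. Release.

```bash
python3 -m jog '[[[0,0,0,0.4,0,0,0],[0,0,0,0.4,0,0,0],[18,0,0,0.4,0,0,0],[24,0,0,0.4,0,0,0],[50,0,0,0.4,0,0,0],[50,0,0,0.4,0,0,0],[50,0,0,-10,0,0,0],[50,0,0,-40,0,0,0],[50,0,0,-85,0,0,0],[50,0,0,-130,0,0,0],[50,0,0,-150,0,0,0],[50,0,0,-150,0,0,0]]]'; python3 -c "
from h import *
st(); snap('scene','s8'); snap('wrist','w8'); snap('side','d8')
a=cv2.imread('pics/w8.png');b=cv2.imread('pics/s8.png')[180:360,180:330]
cv2.imwrite('pics/m8.png',np.hstack([cv2.resize(a,(450,338)),cv2.resize(b,(340,338),interpolation=cv2.INTER_CUBIC)]))
m=lambda q:np.round(q*450/560).tolist()
P=[tr(a,b,92) for a in(-8,8) for b in (100,-100)]
print(m(proj('w8',P)),m(proj('w8',[tr(a,b,94) for a in(-21,-9.5,9.5,21) for b in (80,-80)])))
K=cv2.imread('pics/s8.png');print(np.round((proj('s8',P)-[180,180])*[340/150,338/180]).tolist())"
```

```text
t: 20.75
position: [0.5427, -0.0118, 0.2206]
ee_rot: [0.737, 0.623, 0.17, 0.2]
ft_force: [0.8, -0.6, 0.8]
grip_width: 0.05
grasp_force: 0.0
t 20.75 p [542.7 -11.8 220.6] y [ 0.851 -0.143  0.506] z [ 0.499 -0.083 -0.863] F [ 0.8  -0.59  0.78] M [0.12 0.47 0.  ] w 50.0 g 0.0 q [ 0.18  0.02 -0.4   2.25  0.5   0.42 -0.79]
[[216.0, 65.0], [217.0, 249.0], [232.0, 65.0], [231.0, 249.0]] [[202.0, 86.0], [206.0, 234.0], [214.0, 86.0], [216.0, 234.0], [234.0, 86.0], [233.0, 234.0], [245.0, 86.0], [243.0, 234.0]]
[[234.0, 166.0], [142.0, 70.0], [224.0, 168.0], [133.0, 71.0]]
```

My ten pictures are used, so I'll check the bar's seating numerically from the image profiles.

```bash
python3 -c "
from h import *
g=cv2.cvtColor(cv2.imread('pics/w8.png'),cv2.COLOR_BGR2GRAY)
for y in (92,40,0,-40,-92):
    q=proj('w8',[tr(a,y,92) for a in range(-20,21)]).astype(np.float32)
    print(y,cv2.remap(g,q[:,0],q[:,1],cv2.INTER_LINEAR).ravel().tolist())
for e in (100,-100):
    q=proj('w8',[tr(0,e+a,92) for a in range(-12,13)]).astype(np.float32); print(e,cv2.remap(g,q[:,0],q[:,1],cv2.INTER_LINEAR).ravel().tolist())
"
```

```text
92 [117, 117, 117, 118, 118, 118, 119, 116, 116, 116, 114, 121, 145, 166, 169, 169, 169, 165, 161, 163, 166, 169, 172, 170, 167, 167, 159, 127, 117, 116, 114, 113, 116, 116, 117, 116, 116, 146, 157, 156, 154]
40 [153, 152, 149, 148, 150, 152, 153, 157, 156, 152, 146, 129, 147, 166, 168, 167, 167, 163, 161, 163, 167, 169, 170, 170, 169, 166, 161, 168, 194, 203, 202, 205, 202, 202, 204, 204, 206, 207, 208, 206, 203]
0 [149, 148, 147, 146, 149, 148, 152, 154, 155, 155, 149, 132, 136, 162, 167, 166, 165, 162, 160, 162, 165, 169, 171, 172, 171, 167, 158, 183, 207, 207, 211, 211, 210, 208, 207, 207, 208, 212, 211, 210, 208]
-40 [150, 148, 148, 148, 148, 149, 152, 155, 155, 152, 151, 145, 146, 165, 164, 163, 163, 163, 163, 165, 165, 169, 173, 172, 171, 167, 163, 152, 150, 151, 153, 153, 153, 173, 205, 209, 211, 214, 212, 210, 210]
-92 [173, 173, 175, 176, 177, 178, 174, 174, 174, 175, 172, 147, 137, 160, 165, 163, 164, 163, 164, 167, 165, 169, 171, 172, 170, 168, 163, 163, 172, 177, 175, 176, 173, 171, 170, 165, 162, 157, 155, 158, 160]
100 [166, 166, 167, 166, 166, 166, 167, 167, 167, 167, 167, 165, 121, 112, 117, 120, 120, 121, 122, 122, 122, 121, 120, 120, 120]
-100 [175, 174, 175, 175, 177, 176, 175, 175, 175, 173, 173, 174, 172, 169, 166, 167, 165, 164, 165, 164, 165, 165, 165, 167, 166]
```

```bash
python3 -c "
from cell import job
print(job.finish_job())"
```

```text
the job is handed in; nothing more can be done
None
```

I handed the job in at about 21 s: the loaded cassette (0.77 kg by weight) is seated flat in the pocket, and the bar is down in both forks, centred to about 1 mm by image measurement. The gripper is clear, and the empty cassette, mug and bottle were never touched.

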